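Turn over the dust collector's filter

ROBOT

A 6-joint arm with a two-finger parallel gripper is mounted at the origin on the work surface. World frame = base frame: x ahead of the robot, y to its left, z up, the work surface at z = 0. Lengths are in m, angles in degrees, forces in N, time in s.
With the tool pointing down it reaches from about 0.375 to 0.9 m from the base axis. Payload 3.1 kg.
Tool frame: the origin (TCP) lies on the centre line of the jaws, within the pads' length; the fingertips stand 25 mm ahead of it and the grasp point (between the pads) lies 6 mm ahead of it; z points along the fingers, y is the line along which they close (so a half turn about z gives the same grasp; the last joint's range is limited). The gripper opens to 87 mm and grips with 3 to 60 N. Pads are 19 mm wide; open, the fingers measure 117 mm over their backs; the gripper's body (75 mm by 190 mm) begins 51 mm behind the grasp point.
Start: joints at [-78.008, 30.224, 82.088, -0, 67.689, -10.227], TCP at [0.236, -0.579, 0.248] pointing down, gripper open.
Joint ranges: [-176.69, 176.69], [-43.24, 126.21], [12.49, 139.97], [-82, 262], [0, 151.66], [-163.58, 163.58]. Speed limits (degrees/s): [159.86, 159.86, 180, 180, 180, 180].

INTERFACE

Orientations are given as a 3x3 rotation matrix whose columns are the frame's x, y, z axes.
In Python, from rig import * gives the robot as it stands.
- The arm moves only by the tool step_arm, never from a script. Its argument "steps" is a list of rows, each a list of 7 numbers: the shift along the tool's x, y, z normalised to -1 to 1, where 1 is 0.3 m, then the turn, a rotation vector about the tool's x, y, z normalised to -1 to 1, where 1 is 45 degrees, then the gripper's target within -1 to 1 (shut at 1, half-way at 0, fully open at -1). A call has 1 to 8 rows; each row is the pose to reach, as a shift and turn from the pose commanded when the call began, along the tool's axes at that moment; what a row does not reach only later rows make up. A row lasts 1/12 s, in which the tool goes at most 41.7 mm and 7.16 degrees, less where a joint would pass 70% of its speed; a pose out of reach is approached as far as the arm can. A call with a number of a shift or a turn outside -1 to 1 is refused whole. A call with a gripper value outside its range is refused whole. The fingers move at their own pace and stop on an object; the grip force is fixed at half the most. Time passes only in rows, so rows that repeat a pose let the fingers close. It gives the time, the measured TCP pose, the force, the opening and the grip force at its end, in the units of the state.
- read_state(): the state, without advancing time (a new reading comes with each control period).
- capture(name): name is "scene" or "side" or "wrist"; returns a dict with "image" (420x560x3 uint8, red, green, blue), "vertical_fov" (degrees; the focal length in pixels is half the picture's height over the tangent of half this angle, whatever the lens; pixels are square), "cx", "cy" (the principal point, pixels), "world_from_camera" (4x4, takes a point from camera to world coordinates); the wrist camera has in their place "T_tool_cam" (4x4, takes a point from camera to tool coordinates, whose origin is the TCP and whose axes are the flange's). Camera axes: x right, y down, z forward; pixel columns grow to the right and rows downward; lengths in m; the calibration is good to about 2 mm. A picture is of the moment at which its call begins: read the wrist's pose just before it. There is no depth.
- hand_in(): hands the job in; it is judged then, once.
The state is a dict: "time_s": time; "joint_positions": joint angles; "qvel": joint speeds; "tau": joint torques, N m; "position": TCP position; "tcp_rot": TCP orientation; "force": force on the tool from outside, world axes, zero at the start; "moment": the same for the moment, N m; "opening": opening from 0.0 (shut) to 1.0 (fully open); "grasp_force": force on a finger pad.
Only numpy, scipy, OpenCV 4.12 (cv2) and the standard library are available. Lean on these libraries where they do the work, as an engineer would, in place of code of your own. Each camera call takes 0.05 s, during which the arm holds its last target. There are 200 camera calls.

TASK

The filter cassette of the nail dust collector lies on the desk, grille up, with the cleaning brush on top of it. Put the brush in the tool tray, then tip the filter up on edge against the long side of the dust collector that faces it and lower it gently over, so that it ends flat on the desk with its pleated side up. Do not let it drop or slam down, and leave everything else on the desk where it is.

Things in the scene. Friction and masses are not known exactly. Their poses are not given: they have to be found in the camera images.
- collector: White desk dust collector, fixed to the desk: a low box 300 (own x) x 220 (own y) x 75 mm high. Origin: centre of its underside. The top is an open filter bay with a flat rim; count it as solid to 75 mm.
- collector_face (a point): Middle of the foot of the collector's long side next to the filter, on the desk, at the collector's own y = -110 mm; axes as the collector's, so own +y points into the collector. The side is plain and leans back 5 degrees (6.6 mm over its 75 mm height).
- filter_mid (a point): Filter cassette's very centre; 22 mm thick (own z), 0.16 to 0.29 kg, loose. Grille side (own +z): flat grey flange 180 (own x) x 150 (own y) x 14 mm, edges rounded 3 mm, with a dark slotted grille. Pleat side (-z): white pleat pack 156 x 126 mm stands 8 mm proud, so the flange's rim overhangs 12 mm all round. Starts grille up, own +y edge 10 to 85 mm from the collector's side, within 0.2 rad.
- brush_grip (a point): Cleaning brush lying flat on the filter, loose, 45 g, 150 mm long along its own x: round wooden handle 20 mm thick over its -x half, then a flat metal ferrule and bristle head 42 mm wide and 20 mm thick. Point: on the handle's axis, 45 mm from its end and 30 mm from the brush's middle (which lies at own x = +30 mm from here); 32 mm above the desk at the start.
- brush_mid (a point): Middle of the same brush (on its axis, halfway along its length, half-way up).
- tray: Open aluminium tool tray, fixed to the desk: 110 (own x) x 200 (own y) x 28 mm high, walls and floor 4 mm. Origin: centre of its underside. It and the nail drill station change places.
- efile: Nail drill station, fixed: white base 130 (own x) x 110 (own y) mm with an upright grey unit and a knob, 158 mm high in all, the handpiece lying on its -x side. Origin: centre of its underside.
- polish_a: Small square polish bottle, 30 x 30 x 71 mm, loose, standing beyond the far end of the filter. Origin: centre of its underside.
- polish_b: Small square polish bottle, 30 x 30 x 77 mm, loose, standing on the side of the filter towards the tray and the nail drill station. Origin: centre of its underside.
- bits: Clear block 75 (own x) x 55 (own y) mm with upright drill bits, 50 mm high in all, loose. Origin: centre of its underside.
- oil: Small round bottle, 38 mm across, 85 mm high, loose. Origin: centre of its underside.
- bands: Clear open box of sanding bands 75 x 55 x 30 mm, loose. Origin: centre of its underside.
- nailfile: Flat nail file 178 x 28 x 5 mm lying nearest the robot, loose. Origin: centre of its underside.
There are look-alikes about, which are no part of the job. Of the things like the part that bears brush_grip, leave any that is turquoise; of the rest the smaller one is meant.

How it is judged (in metres and radians):
On the way, in this order (a step that is already met when the one before it is completed fails the run):
1. the brush lies in the tool tray and is let go (x of brush_mid in the frame of tray between -0.045 and 0.045 m and y of brush_mid in the frame of tray between -0.075 and 0.075 m and height (world z) of brush_mid below 0.024 m and contact force between the fingers and brush below 0.05 N), for 0.1 s.
2. the filter stands on edge against the collector's long side (angle between filter_mid's own z axis and vertical between 1.3 and 1.9 rad and y of filter_mid in the frame of collector between -0.165 and -0.085 m and x of filter_mid in the frame of collector between -0.15 and 0.15 m), for 0.1 s.
At the end, for the whole second after the job is handed in: The filter lies flat on the desk, pleated side up (level within 4 degrees, its centre within 4 mm of 11 mm above the desk), at rest; the brush lies in the tray, its middle within 45 mm (short way) and 75 mm (long way) of the tray's middle and below 24 mm, at rest (angle between filter_mid's own z axis and vertical above 3.07 rad and height (world z) of filter_mid between 0.007 and 0.015 m and linear speed of each of filter, brush below 0.02 m/s and x of brush_mid in the frame of tray between -0.045 and 0.045 m and y of brush_mid in the frame of tray between -0.075 and 0.075 m and height (world z) of brush_mid below 0.024 m); the robot touches nothing.
It fails at once if the filter drops or slams down (its middle moves faster than 0.6 m/s) (linear speed of filter above 0.6 m/s).
It fails at once if a polish bottle is moved by more than 30 mm (distance of any of polish_a, polish_b from where it was at the start of the episode above 0.03 m).
It fails at once if the block of drill bits is moved by more than 30 mm (distance of bits from where it was at the start of the episode above 0.03 m).
It fails at once if the oil bottle, box of bands or nail file is moved by more than 30 mm (distance of any of oil, bands, nailfile from where it was at the start of the episode above 0.03 m).
It also fails if it takes over 72 s, if anything falls off the work surface, if the arm or the gripper's body presses on something with over 40 N, if the wrist force passes 120 N, or if a joint passes its speed limit or range.

## Working session

There is one attempt and no reset: what is moved stays moved. The work goes in short steps, Python scripts to look and compute and a tool call to move; the robot and the scene stay as the last step left them, time stands still between calls to the robot, and variables do not carry over. Pictures are saved under pics/ and viewed, at most 10 in all, crops included, and the job is handed in when it is done.

Besides the shell and the picture viewer there is one more tool, called after ">>>" as a command line: name --pt "numbers of a row" for each row, then --argument value for the rest. step_arm: Moves the arm, as the interface text tells. Scaled input: -1 to 1 covers 0.3 m each way for a shift and 45 degrees each way for a turn. Its arguments: {"type":"object","properties":{"steps":{"type":"array"}},"required":["steps"]}

```bash
mkdir -p pics; ls; python3 - <<'E'
from rig import *
import cv2,numpy as np,json
s=read_state();print(s['time_s'],np.round(s['position'],4),np.round(s['tcp_rot'],3).tolist(),s['opening'])
for n in ['scene','side','wrist']:
    c=capture(n);cv2.imwrite(f'pics/{n}0.png',c['image'][:,:,::-1])
    print(n,c['vertical_fov'],c['cx'],c['cy'],np.round(c.get('world_from_camera',c.get('T_tool_cam')),4).tolist())
E
```

```text
pics
0.0 [ 0.2362 -0.5779  0.2466] [[0.926, 0.378, -0.0], [0.378, -0.926, 0.002], [0.0, -0.002, -1.0]] 1.0035459359782641
scene 53.98302706332505 281.6503586639185 205.52075798449084 [[0.4434, 0.5359, -0.7185, 1.3267], [0.8963, -0.2704, 0.3514, -0.5075], [-0.0059, -0.7998, -0.6002, 0.7688], [0.0, 0.0, 0.0, 1.0]]
side 52.46254513203472 279.7341993587309 210.42613426240715 [[-0.9402, -0.2004, 0.2755, 0.2405], [-0.3406, 0.5554, -0.7586, 0.637], [-0.001, -0.807, -0.5905, 0.6268], [0.0, 0.0, 0.0, 1.0]]
wrist 68.92287086200842 283.6793806179768 208.0537781415455 [[0.0009, -0.9685, -0.2491, 0.068], [1.0, 0.0009, 0.0001, -0.0003], [0.0001, -0.2491, 0.9685, -0.1363], [0.0, 0.0, 0.0, 1.0]]
```

View pics/scene0.png

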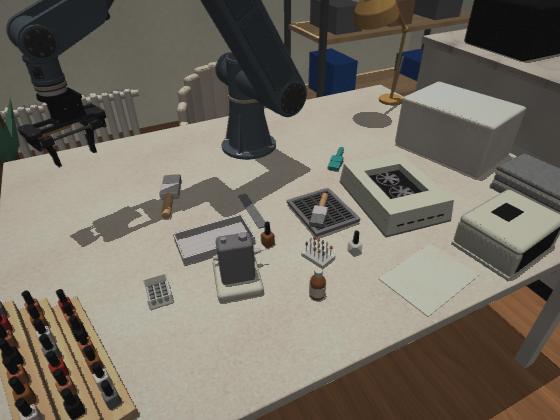

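View pics/side0.png

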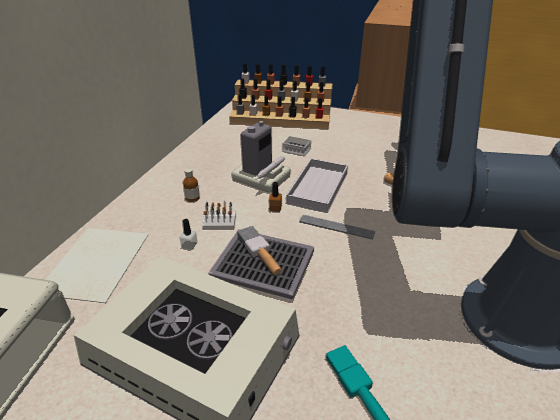

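The scene view shows three brushes: the wooden one on the filter (scene 320,208; side 260,250), a wooden one on bare desk (scene 170,195) and the turquoise one (scene 337,158; side 357,380). The one on the desk looks larger than the one on the filter, so I choose the one on the filter. The collector is at scene (395,195), the tray at (213,240), the drill station at (237,265), and the polish bottles at (267,235) and (355,243). Next I'll check the choice in a close crop.

```bash
python3 - <<'E'
import cv2,numpy as np
a=cv2.imread('pics/scene0.png')[150:290,165:460];b=cv2.imread('pics/side0.png')[150:390,70:390]
a=cv2.resize(a,(800,380),interpolation=cv2.INTER_CUBIC);cv2.imwrite('pics/a.png',a)
b=cv2.resize(b,(800,600),interpolation=cv2.INTER_CUBIC);cv2.imwrite('pics/b.png',b)
E
```

```text
(no output)
```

View pics/a.png

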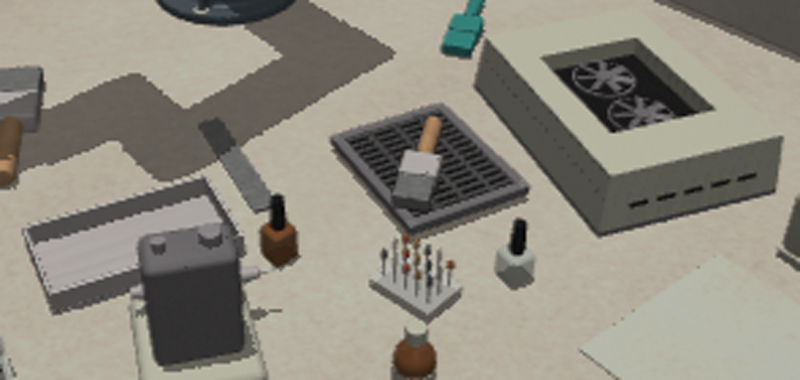

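View pics/b.png

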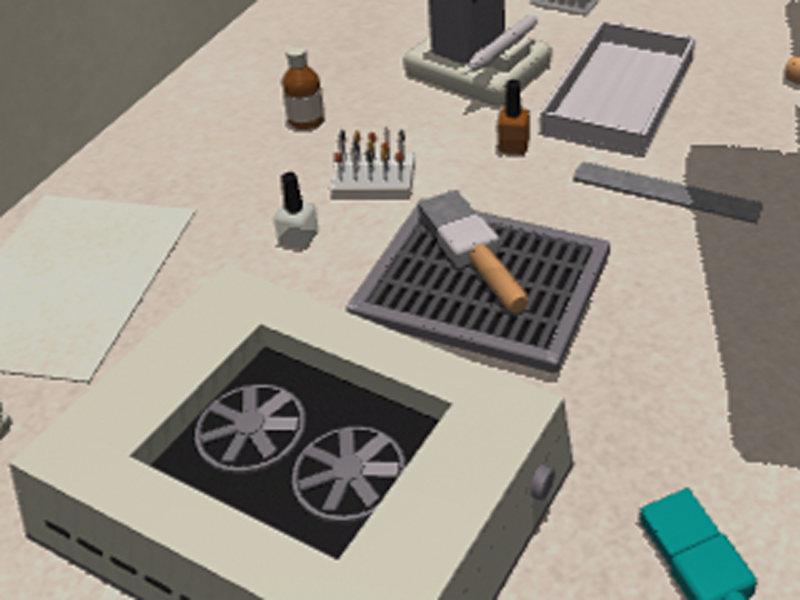

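The crops confirm it: the small wood-handled brush lies on the grille, handle end at a(433,117) / b(519,305) and bristles at a(412,200) / b(438,200). The tray, collector and bottles are all visible in both views, so I'll triangulate.

```bash
cat > h.py <<'E'
import numpy as np
W={'a':(53.98302706332505,281.6503586639185,205.52075798449084,np.array([[0.4434,0.5359,-0.7185,1.3267],[0.8963,-0.2704,0.3514,-0.5075],[-0.0059,-0.7998,-0.6002,0.7688]])),
'b':(52.46254513203472,279.7341993587309,210.42613426240715,np.array([[-0.9402,-0.2004,0.2755,0.2405],[-0.3406,0.5554,-0.7586,0.637],[-0.001,-0.807,-0.5905,0.6268]]))}
def crop(k,p):
    s,o=((2.712,2.714),(165,150)) if k=='a' else ((2.5,2.5),(70,150))
    return [(p[i]+.5)/s[i]-.5+o[i] for i in (0,1)]
def ray(k,p):
    f,cx,cy,T=W[k];F=210/np.tan(np.radians(f/2))
    d=T[:,:3]@np.array([(p[0]-cx)/F,(p[1]-cy)/F,1]);return T[:,3],d/np.linalg.norm(d)
def tri(rs):
    A=sum(np.eye(3)-np.outer(d,d) for o,d in rs);b=sum((np.eye(3)-np.outer(d,d))@o for o,d in rs)
    x=np.linalg.solve(A,b);return x,max(np.linalg.norm((np.eye(3)-np.outer(d,d))@(x-o)) for o,d in rs)
def onz(r,z): o,d=r;return o+d*(z-o[2])/d[2]
def proj(k,X):
    f,cx,cy,T=W[k];F=210/np.tan(np.radians(f/2));c=T[:,:3].T@(np.array(X)-T[:,3]);return cx+F*c[0]/c[2],cy+F*c[1]/c[2]
E
python3 - <<'E'
from h import *
np.set_printoptions(precision=4,suppress=True)
P={'F--':((331,138),(609,241),.022),'F-+':((443,104),(555,361),.022),'F++':((528,184),(347,306),.022),'F+-':((412,225),(423,207),.022),
'Bh':((433,117),(520,303),.035),'Bb':((412,200),(438,200),.04),
'C--t':((484,40),(565,402),.075),'C+-t':((612,173),(215,268),.075),'C+-f':((600,234),None,0),'C++t':((780,137),None,.075),
'T1':((24,229),(606,23),.028),'T2':((206,180),(693,38),.028),'T3':((243,235),(645,140),.028),'T4':((52,297),(541,122),.028),
'pb':((277,197),(513,82),.077),'pa':((519,221),(290,174),.071)}
for k,(a,b,z) in P.items():
    ra=ray('a',crop('a',a));m=[onz(ra,z)]
    if b: rb=ray('b',crop('b',b));m+=[onz(rb,z)];print(k,*tri([ra,rb]),*m)
    else: print(k,*m)
E
```

```text
F-- [ 0.4118 -0.0437  0.0192] 0.001377870713684188 [ 0.4169 -0.045   0.022 ] [ 0.4102 -0.0421  0.022 ]
F-+ [0.4115 0.1045 0.0199] 0.0016853819974249516 [0.4159 0.1034 0.022 ] [0.4099 0.1048 0.022 ]
F++ [0.5859 0.1055 0.0218] 3.9770573288880446e-05 [0.5861 0.1054 0.022 ] [0.5857 0.1056 0.022 ]
F+- [ 0.5833 -0.0358  0.0167] 3.65693050533345e-05 [ 0.5884 -0.0392  0.022 ] [ 0.5803 -0.03    0.022 ]
Bh [0.4509 0.0682 0.0361] 0.0005713528141541173 [0.449  0.0689 0.035 ] [0.4517 0.0677 0.035 ]
Bb [ 0.5654 -0.0279  0.0348] 0.0014269393637464448 [ 0.5722 -0.0307  0.04  ] [ 0.5618 -0.0235  0.04  ]
C--t [0.379  0.1794 0.0692] 0.0005979168324955793 [0.3875 0.1739 0.075 ] [0.3772 0.1836 0.075 ]
C+-t [0.6659 0.1484 0.0764] 0.0035520747938918187 [0.6619 0.1474 0.075 ] [0.6695 0.1497 0.075 ]
C+-f [0.667 0.142 0.   ]
C++t [0.6918 0.3428 0.075 ]
T1 [ 0.4962 -0.3897  0.0578] 0.02727993302746342 [ 0.4232 -0.3969  0.028 ] [ 0.5178 -0.3974  0.028 ]
T2 [ 0.4255 -0.2341  0.0796] 0.04965865803346862 [ 0.4317 -0.2023  0.028 ] [ 0.4171 -0.3976  0.028 ]
T3 [ 0.4473 -0.1977 -0.0095] 0.03553076180160607 [ 0.5314 -0.2022  0.028 ] [ 0.4175 -0.1898  0.028 ]
T4 [ 0.5327 -0.3569 -0.0379] 0.060997748103861785 [ 0.5319 -0.3982  0.028 ] [ 0.5221 -0.1846  0.028 ]
pb [ 0.5467 -0.1708  0.0773] 0.0006760529707095526 [ 0.5472 -0.1704  0.077 ] [ 0.5466 -0.1721  0.077 ]
pa [0.6783 0.0235 0.072 ] 0.0005761069436777302 [0.6779 0.0246 0.071 ] [0.6788 0.0219 0.071 ]
```

```bash
python3 - <<'E'
from h import *
np.set_printoptions(precision=3,suppress=True)
for n,k,p,z in [('efile base L','a',(216,298),.0),('efile base R','a',(263,292),0),('unit top L','a',(218,236),.15),('unit top R','a',(253,238),.15),('unit bot L','a',(221,284),.02),('unit bot R','a',(256,278),.02)]:
    print(n,onz(ray(k,p),z))
for n,p,z in [('efile b left',(405,63),.02),('b front',(495,92),.02),('b right',(550,52),.02),('unit botL',(431,50),.02),('unit botR',(500,68),.02),('bits l',(332,190),0),('bits r',(412,196),0),('bits tr',(413,160),.02),('oil',(305,125),0)]:
    print(n,onz(ray('b',crop('b',p)),z))
E
```

```text
efile base L [ 0.666 -0.361 -0.   ]
efile base R [ 0.7   -0.253  0.   ]
unit top L [ 0.624 -0.326  0.15 ]
unit top R [ 0.667 -0.257  0.15 ]
unit bot L [ 0.647 -0.34   0.02 ]
unit bot R [ 0.667 -0.257  0.02 ]
efile b left [ 0.702 -0.252  0.02 ]
b front [ 0.589 -0.231  0.02 ]
b right [ 0.561 -0.328  0.02 ]
unit botL [ 0.687 -0.287  0.02 ]
unit botR [ 0.601 -0.278  0.02 ]
bits l [ 0.685 -0.048  0.   ]
bits r [ 0.609 -0.066  0.   ]
bits tr [ 0.62  -0.094  0.02 ]
oil [ 0.763 -0.135  0.   ]
```

View pics/wrist0.png

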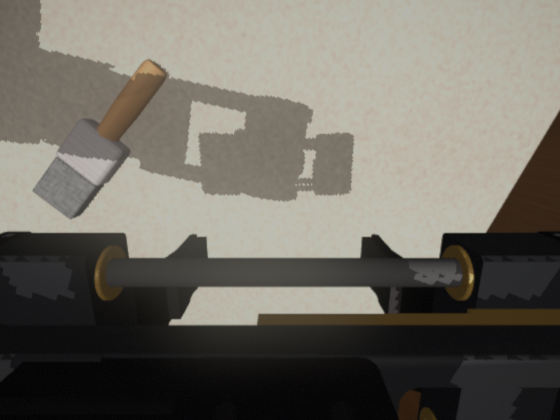

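>>> step_arm --pt "0 0 0 0 0 -0.15 -1" --pt "0 0 0 0 0 -0.3 -1" --pt "0 0 0 0 0 -0.45 -1" --pt "0 0 0 0 0 -0.6 -1" --pt "0 0 0 0 0 -0.75 -1" --pt "0 0 0 0 0 -0.9 -1" --pt "0 0 0 0 0 -1 -1" --pt "0 0 0 0 0 -1 -1"

```text
time_s: 0.82
position: [0.2363, -0.5783, 0.2471]
tcp_rot: [[0.386, 0.922, -0.0], [0.922, -0.386, 0.001], [0.001, -0.001, -1.0]]
force: [-0.2, -0.2, 0.0]
opening: 1.001
grasp_force: 0.0
```

The wrist view shows tapered fingers, the hand body wide along the closing axis, and the look-alike brush on the desk. I'll write a helper that works out each move in tool axes.

```bash
cat > mv.py <<'E'
import sys,numpy as np
from scipy.spatial.transform import Rotation as R
from rig import *
# usage: mv.py x y z yaw tilt   (tool x yaw in deg; tilt = deg that fingertips lean along world dir yaw+90, about tool x axis)
def rot(yaw,tilt):
    b=R.from_matrix([[1,0,0],[0,-1,0],[0,0,-1]])
    return R.from_euler('z',yaw,degrees=True)*R.from_euler('x',tilt,degrees=True)*b
def go(p,yaw,tilt,s=None):
    s=s or read_state();R0=R.from_matrix(s['tcp_rot'])
    d=R0.inv().apply(np.array(p)-s['position'])/.3;r=np.degrees((R0.inv()*rot(yaw,tilt)).as_rotvec())/45
    n=max(np.linalg.norm(d)*.3/.0417,np.linalg.norm(r)*45/7.16)
    print('shift',np.round(d,3),'turn',np.round(r,3),'rows',round(n,1))
if __name__=='__main__':
    s=read_state()
    print('q',np.round(s['joint_positions'],0),'p',np.round(s['position'],4),'f',np.round(s['force'],1))
    a=list(map(float,sys.argv[1:]))
    for i in range(0,len(a),5): go(a[i:i+3],a[i+3],a[i+4],s)
E
python3 mv.py .36 -.27 .2 105 0  .4855 .0393 .15 140 0
```

```text
q [-78.  30.  82.  -0.  68. -55.] p [ 0.2363 -0.5783  0.2471] f [-0.2 -0.2  0. ]
shift [ 1.107 -0.016  0.158] turn [-0.    -0.001 -0.838] rows 8.0
shift [ 2.219 -0.028  0.325] turn [ 0.000e+00 -1.000e-03 -1.616e+00] rows 16.1
```

>>> step_arm --pt "0.13 0 0.02 0 0 -0.11 -1" --pt "0.26 0 0.04 0 0 -0.22 -1" --pt "0.39 0 0.06 0 0 -0.33 -1" --pt "0.52 0 0.08 0 0 -0.44 -1" --pt "0.65 0 0.1 0 0 -0.55 -1" --pt "0.78 0 0.12 0 0 -0.66 -1" --pt "0.9 0 0.14 0 0 -0.75 -1" --pt "1 0 0.15 0 0 -0.8 -1"

```text
time_s: 1.48
position: [0.3525, -0.2989, 0.2019]
tcp_rot: [[-0.23, 0.973, -0.001], [0.973, 0.23, 0.002], [0.002, -0.001, -1.0]]
force: [0.6, -0.1, -0.2]
opening: 1.001
grasp_force: 0.0
```

```bash
python3 mv.py .4855 .0393 .15 140 0
```

```text
q [-54.  22. 108.   0.  51. -68.] p [ 0.3525 -0.2989  0.2019] f [ 0.6 -0.1 -0.2]
shift [0.995 0.69  0.175] turn [ 0.    -0.003 -0.816] rows 8.8
```

>>> step_arm --pt "0.12 0.08 0.02 0 0 -0.1 -1" --pt "0.23 0.16 0.04 0 0 -0.2 -1" --pt "0.34 0.24 0.06 0 0 -0.3 -1" --pt "0.45 0.32 0.08 0 0 -0.4 -1" --pt "0.56 0.4 0.1 0 0 -0.5 -1" --pt "0.67 0.48 0.12 0 0 -0.6 -1" --pt "0.78 0.56 0.14 0 0 -0.7 -1" --pt "0.89 0.63 0.16 0 0 -0.8 -1"

```text
time_s: 2.15
position: [0.4766, 0.0032, 0.1544]
tcp_rot: [[-0.758, 0.652, 0.001], [0.652, 0.758, -0.0], [-0.001, 0.001, -1.0]]
force: [0.9, -1.0, 0.3]
opening: 1.004
grasp_force: 0.0
```

```bash
python3 - <<'E'
from rig import *
import cv2,numpy as np
s=read_state();c=capture('wrist');cv2.imwrite('pics/w1.png',c['image'][:,:,::-1])
T=np.eye(4);T[:3,:3]=s['tcp_rot'];T[:3,3]=s['position'];M=T@np.array(c['T_tool_cam']);np.save('w1.npy',M)
print(np.round(s['position'],4))
im=c['image'].astype(int);F=210/np.tan(np.radians(68.92287/2))
# wood-coloured pixels
m=((im[:,:,0]-im[:,:,2]>50)).astype(np.uint8)
n,l,st,ce=cv2.connectedComponentsWithStats(m)
for i in range(1,n):
  if st[i,4]>150:
    ys,xs=np.where(l==i);(cx,cy),(w,h),a=cv2.minAreaRect(np.c_[xs,ys].astype(np.float32))
    P=cv2.boxPoints(((cx,cy),(w,h),a));print(st[i])
    for p in list(P)+[(cx,cy)]:
      d=M[:3,:3]@np.array([(p[0]-c['cx'])/F,(p[1]-c['cy'])/F,1]);X=M[:3,3]+d*(.036-M[2,3])/d[2];print(np.round(p),np.round(X,4))
E
python3 mv.py .4855 .0393 .15 140 0
```

```text
[0.4766 0.0032 0.1544]
[ 313  138   25   84 1588]
[310. 220.] [0.4983 0.0152 0.036 ]
[315. 137.] [0.4465 0.0629 0.036 ]
[338. 138.] [0.4595 0.0764 0.036 ]
[333. 222.] [0.5123 0.0296 0.036 ]
[324. 179.] [0.4782 0.0468 0.036 ]
[460 250  14  50 250]
[460. 299.] [0.6481 0.0726 0.036 ]
[462. 250.] [0.6078 0.1004 0.036 ]
[474. 251.] [0.6153 0.1085 0.036 ]
[472. 299.] [0.656 0.081 0.036]
[467. 275.] [0.6314 0.091  0.036 ]
[ 95 257  13  43 208]
[ 91. 258.] [ 0.3979 -0.1566  0.036 ]
[101. 257.] [ 0.4029 -0.1486  0.036 ]
[107. 299.] [ 0.4344 -0.1763  0.036 ]
[ 97. 300.] [ 0.4292 -0.1847  0.036 ]
[ 99. 279.] [ 0.4158 -0.1663  0.036 ]
q [-12.  28. 108.   0.  44. -62.] p [0.4774 0.0091 0.1537] f [1.8 3.1 0. ]
shift [0.045 0.094 0.013] turn [ 0.005 -0.001 -0.007] rows 0.8
```

View pics/w1.png

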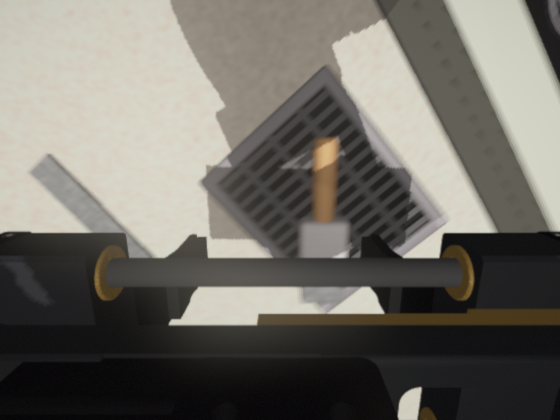

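The wrist view confirms the brush, handle end near (325,140) and ferrule at (325,238), between the jaws. It agrees with the stereo fix to a few mm. I'll descend now.

```bash
python3 mv.py .4855 .0393 .08 139 0 .4855 .0393 .051 139 0
```

```text
q [-12.  28. 108.   0.  44. -62.] p [0.4774 0.0091 0.1537] f [1.8 3.1 0. ]
shift [0.044 0.093 0.246] turn [ 0.005 -0.001  0.016] rows 1.9
shift [0.044 0.093 0.343] turn [ 0.005 -0.001  0.016] rows 2.6
```

>>> step_arm --pt "0 0 0 0 0 0 -1" --pt "0 0 0 0 0 0 -1" --pt "0 0 0 0 0 0 -1"

```text
time_s: 2.45
position: [0.4753, 0.0005, 0.1546]
tcp_rot: [[-0.756, 0.655, -0.0], [0.655, 0.756, -0.0], [-0.0, -0.0, -1.0]]
force: [0.5, -0.9, 0.5]
opening: 1.003
grasp_force: 0.0
```

```bash
python3 mv.py .4855 .0393 .08 139 0 .4855 .0393 .051 139 0
```

```text
q [-13.  28. 108.  -0.  44. -63.] p [0.4753 0.0005 0.1546] f [ 0.5 -0.9  0.5]
shift [0.059 0.12  0.249] turn [-0.     0.     0.002] rows 2.0
shift [0.059 0.12  0.345] turn [-0.     0.     0.002] rows 2.7
```

>>> step_arm --pt "0.06 0.12 0.12 0 0 0 -1" --pt "0.06 0.12 0.2 0 0 0 -1" --pt "0.06 0.12 0.28 0 0 0 -1" --pt "0.06 0.12 0.345 0 0 0 -1" --pt "0.06 0.12 0.345 0 0 0 -1" --pt "0.06 0.12 0.345 0 0 0 1" --pt "0.06 0.12 0.345 0 0 0 1" --pt "0.06 0.12 0.345 0 0 0 1"

```text
time_s: 3.12
position: [0.4858, 0.0392, 0.0519]
tcp_rot: [[-0.756, 0.655, 0.001], [0.655, 0.756, -0.0], [-0.001, 0.001, -1.0]]
force: [0.6, -1.1, -0.3]
opening: 0.855
grasp_force: 0.0
```

>>> step_arm --pt "0 0 0 0 0 0 1" --pt "0 0 0 0 0 0 1" --pt "0 0 0 0 0 0 1" --pt "0 0 0 0 0 0 1" --pt "0 0 0 0 0 0 1"

```text
time_s: 3.53
position: [0.4854, 0.0403, 0.0513]
tcp_rot: [[-0.757, 0.653, 0.0], [0.653, 0.757, -0.0], [-0.0, 0.0, -1.0]]
force: [-0.2, -0.0, 1.0]
opening: 0.479
grasp_force: 0.0
```

```bash
python3 mv.py .4855 .0393 .15 139 0 .464 -.266 .14 90 0 .464 -.266 .034 90 0
```

```text
q [ -8.  40. 110.   0.  30. -58.] p [0.4854 0.0403 0.0513] f [-0.2 -0.   1. ]
shift [-0.002 -0.002 -0.329] turn [0.    0.    0.005] rows 2.4
shift [-0.613 -0.82  -0.296] turn [0.    0.    1.094] rows 7.7
shift [-0.613 -0.82   0.058] turn [0.    0.    1.094] rows 7.4
```

Fingers close at about 0.075 per row, so I'll give them more time.

>>> step_arm --pt "0 0 0 0 0 0 1" --pt "0 0 0 0 0 0 1" --pt "0 0 0 0 0 0 1" --pt "0 0 0 0 0 0 1" --pt "0 0 0 0 0 0 1" --pt "0 0 0 0 0 0 1" --pt "0 0 -0.15 0 0 0 1" --pt "0 0 -0.3 0 0 0 1"

```text
time_s: 4.2
position: [0.4828, 0.0404, 0.1315]
tcp_rot: [[-0.757, 0.653, -0.011], [0.653, 0.757, 0.002], [0.009, -0.006, -1.0]]
force: [1.0, -0.5, 0.2]
opening: 0.209
grasp_force: 30.0
```

>>> step_arm --pt "-0.08 -0.1 0 0 0 0.12 1" --pt "-0.16 -0.2 0 0 0 0.24 1" --pt "-0.24 -0.31 0 0 0 0.36 1" --pt "-0.32 -0.42 0 0 0 0.5 1" --pt "-0.4 -0.52 0 0 0 0.64 1" --pt "-0.48 -0.63 0 0 0 0.78 1" --pt "-0.55 -0.73 0 0 0 0.9 1" --pt "-0.61 -0.82 0 0 0 1 1"

```text
time_s: 4.87
position: [0.4628, -0.2683, 0.1343]
tcp_rot: [[-0.068, 0.998, 0.001], [0.998, 0.068, -0.001], [-0.001, 0.0, -1.0]]
force: [1.3, 0.1, -0.8]
opening: 0.21
grasp_force: 30.0
```

>>> step_arm --pt "0 0 0 0 0 0.09 1" --pt "0 0 0 0 0 0.09 1" --pt "0 0 0 0 0 0.09 1"

```text
time_s: 5.12
position: [0.4625, -0.2652, 0.134]
tcp_rot: [[-0.004, 1.0, -0.001], [1.0, 0.004, 0.001], [0.001, -0.001, -1.0]]
force: [0.3, -0.1, -0.6]
opening: 0.208
grasp_force: 30.0
```

```bash
python3 mv.py .464 -.266 .034 90 0;python3 - <<'E'
from rig import *
import cv2
c=capture('scene');cv2.imwrite('pics/s2.png',cv2.resize(c['image'][120:330,120:400,::-1],(800,600)))
E
```

```text
q [-42.  33. 101.   0.  46. -42.] p [ 0.4625 -0.2652  0.134 ] f [ 0.3 -0.1 -0.6]
shift [-0.003  0.005  0.333] turn [-0.002 -0.002  0.005] rows 2.4
```

View pics/s2.png

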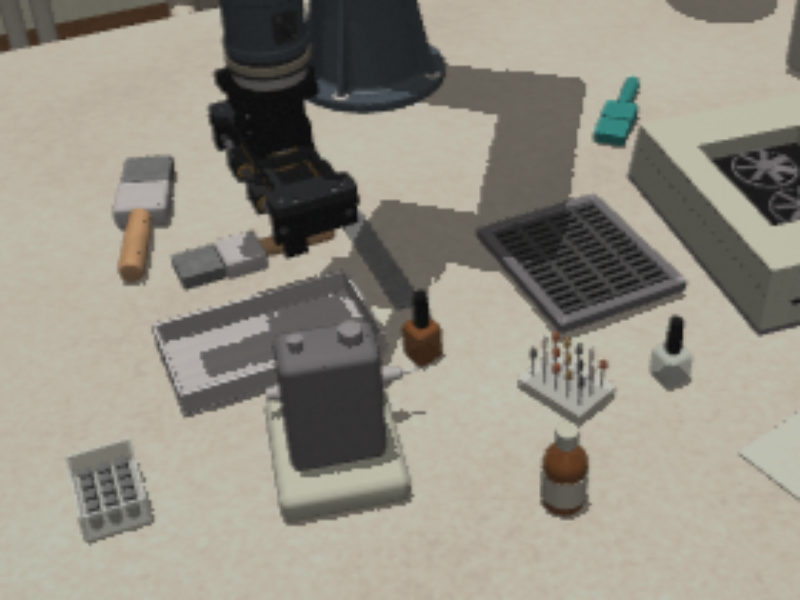

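The brush is in the grip with its bristles at (200,265), above and in line with the tray. The filter hasn't moved. Lowering now.

>>> step_arm --pt "0 0 0.1 0 0 0 1" --pt "0 0 0.2 0 0 0 1" --pt "0 0 0.26 0 0 0 1" --pt "0 0 0.3 0 0 0 1" --pt "0 0 0.33 0 0 0 1" --pt "0 0 0.335 0 0 0 1" --pt "0 0 0.335 0 0 0 1" --pt "0 0 0.335 0 0 0 1"

```text
time_s: 5.83
position: [0.4637, -0.2653, 0.0345]
tcp_rot: [[-0.004, 1.0, 0.001], [1.0, 0.004, -0.001], [-0.001, 0.001, -1.0]]
force: [-0.0, -0.7, 0.2]
opening: 0.212
grasp_force: 30.0
```

>>> step_arm --pt "0 0 0 0 0 0 0.2" --pt "0 0 0 0 0 0 0.2" --pt "0 0 0 0 0 0 0.2" --pt "0 0 0 0 0 0 0.2" --pt "0 0 0 0 0 0 0.2" --pt "0 0 -0.1 0 0 0 0.2" --pt "0 0 -0.2 0 0 0 0.2" --pt "0 0 -0.35 0 0 0 0.2"

```text
time_s: 6.5
position: [0.4617, -0.2645, 0.1345]
tcp_rot: [[-0.003, 1.0, -0.005], [1.0, 0.003, 0.004], [0.004, -0.005, -1.0]]
force: [-0.1, 0.1, 0.7]
opening: 0.397
grasp_force: 0.0
```

The brush is released in the tray. Next I'll move to the filter's near edge, with the jaw open and the tool tilted.

```bash
python3 mv.py .462 -.264 .21 132 0  .475 -.15 .21 174 0 .487 -.035 .15 174 -30 .487 -.035 .08 174 -30;python3 - <<'E'
from rig import *
import cv2
c=capture('side');cv2.imwrite('pics/d2.png',c['image'][:,:,::-1])
E
```

```text
q [-42.  33. 101.  -0.  47. -42.] p [ 0.4617 -0.2645  0.1345] f [-0.1  0.1  0.7]
shift [ 0.003 -0.    -0.252] turn [-0.004 -0.007 -0.93 ] rows 5.8
shift [ 0.383  0.044 -0.25 ] turn [-1.000e-03 -9.000e-03 -1.863e+00] rows 11.7
shift [ 0.765  0.086 -0.049] turn [-0.543  0.479 -1.82 ] rows 12.3
shift [0.764 0.087 0.184] turn [-0.543  0.479 -1.82 ] rows 12.3
```

>>> step_arm --pt "0 0 -0.08 0 0 -0.12 0" --pt "0 0 -0.16 0 0 -0.25 -0.3" --pt "0 0 -0.25 0 0 -0.4 -1" --pt "0 0 -0.25 0 0 -0.55 -1" --pt "0 0 -0.25 0 0 -0.7 -1" --pt "0 0 -0.25 0 0 -0.84 -1" --pt "0 0 -0.25 0 0 -0.95 -1" --pt "0 0 -0.25 0 0 -0.95 -1"

```text
time_s: 7.22
position: [0.4631, -0.2655, 0.2106]
tcp_rot: [[-0.682, 0.731, 0.0], [0.731, 0.682, -0.0], [-0.0, -0.0, -1.0]]
force: [-0.5, 0.1, 0.1]
opening: 0.922
grasp_force: 0.0
```

```bash
python3 mv.py .475 -.15 .21 174 0 .487 -.035 .15 174 -30 .487 -.035 .08 174 -30
```

```text
q [-42.  26.  97.  -0.  56. -85.] p [ 0.4631 -0.2655  0.2106] f [-0.5  0.1  0.1]
shift [0.255 0.292 0.002] turn [-0.     0.    -0.911] rows 5.7
shift [0.508 0.582 0.202] turn [-0.638  0.239 -0.89 ] rows 7.0
shift [0.508 0.582 0.435] turn [-0.638  0.239 -0.89 ] rows 7.0
```

>>> step_arm --pt "0.06 0.07 0 -0.08 0.03 -0.11 -1" --pt "0.13 0.14 0 -0.16 0.06 -0.22 -1" --pt "0.19 0.22 0 -0.24 0.09 -0.33 -1" --pt "0.25 0.29 0 -0.32 0.12 -0.45 -1" --pt "0.32 0.36 0.02 -0.4 0.15 -0.56 -1" --pt "0.38 0.44 0.06 -0.48 0.18 -0.67 -1" --pt "0.45 0.51 0.12 -0.56 0.21 -0.78 -1" --pt "0.508 0.582 0.2 -0.638 0.239 -0.89 -1"

```text
time_s: 7.88
position: [0.4878, -0.0342, 0.1512]
tcp_rot: [[-0.995, 0.089, 0.055], [0.104, 0.861, 0.498], [-0.003, 0.501, -0.865]]
force: [0.3, -1.3, -1.1]
opening: 0.999
grasp_force: 0.0
```

>>> step_arm --pt "0 0 0 0 0 0 -1" --pt "0 0 0 0 0 0 -1"

```text
time_s: 8.05
position: [0.4865, -0.0344, 0.1492]
tcp_rot: [[-0.994, 0.095, 0.049], [0.107, 0.86, 0.499], [0.005, 0.501, -0.865]]
force: [0.3, -0.1, 0.3]
opening: 1.0
grasp_force: 0.0
```

```bash
python3 mv.py .487 -.035 .065 174 -30  .487 -.035 .045 174 -30;python3 - <<'E'
from rig import *
import cv2
c=capture('side');cv2.imwrite('pics/d3.png',cv2.resize(c['image'][100:310,150:430,::-1],(800,600)))
E
```

```text
q [ -33.   34.  106.   31.   59. -137.] p [ 0.4865 -0.0344  0.1492] f [ 0.3 -0.1  0.3]
shift [-0.003 -0.142  0.242] turn [ 0.001 -0.004 -0.006] rows 2.0
shift [-0.004 -0.176  0.3  ] turn [ 0.001 -0.004 -0.006] rows 2.5
```

View pics/d3.png

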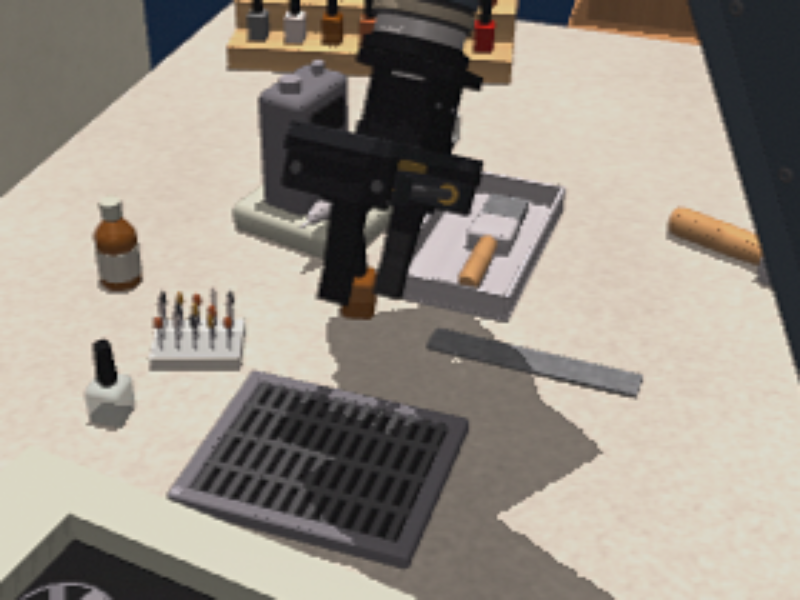

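The picture shows the brush lying in the tray at (490,235), the filter clear at (320,465), and the hand tilted with its tips towards the collector. I'll descend until the lower finger feels the desk.

>>> step_arm --pt "0 -0.07 0.12 0 0 0 -1" --pt "0 -0.14 0.24 0 0 0 -1" --pt "0 -0.16 0.28 0 0 0 -1" --pt "0 -0.17 0.295 0 0 0 -1" --pt "0 -0.17 0.295 0 0 0 -1"

```text
time_s: 8.52
position: [0.4879, -0.0361, 0.0486]
tcp_rot: [[-0.994, 0.093, 0.054], [0.108, 0.861, 0.497], [-0.0, 0.5, -0.866]]
force: [0.1, -0.2, -0.7]
opening: 1.002
grasp_force: 0.0
```

```bash
python3 mv.py .487 -.035 .040 174 -30
```

```text
q [ -33.   45.  108.   37.   48. -147.] p [ 0.4879 -0.0361  0.0486] f [ 0.1 -0.2 -0.7]
shift [ 0.003 -0.012  0.027] turn [-0.     0.002 -0.004] rows 0.2
```

>>> step_arm --pt "0 -0.003 0.006 0 0 0 -1" --pt "0 -0.003 0.006 0 0 0 -1"

```text
time_s: 8.68
position: [0.4884, -0.0359, 0.0478]
tcp_rot: [[-0.994, 0.091, 0.056], [0.107, 0.862, 0.496], [-0.003, 0.499, -0.867]]
force: [0.4, 0.3, -0.3]
opening: 1.001
grasp_force: 0.0
```

>>> step_arm --pt "0 -0.003 0.006 0 0 0 -1" --pt "0 -0.003 0.006 0 0 0 -1"

```text
time_s: 8.85
position: [0.4885, -0.0357, 0.047]
tcp_rot: [[-0.994, 0.09, 0.056], [0.106, 0.862, 0.496], [-0.004, 0.499, -0.866]]
force: [-1.5, -3.1, 13.1]
opening: 1.003
grasp_force: 6.4
```

Desk contact comes with the pad tip only about 4 mm up, so it fits under the rim. I'll back off 1.5 mm and push the filter towards the wall.

>>> step_arm --pt "0 0.003 -0.005 0 0 0 -1" --pt "0 0.035 0.013 0 0 0 -1" --pt "0 0.064 0.03 0 0 0 -1" --pt "0 0.093 0.047 0 0 0 -1" --pt "0 0.122 0.064 0 0 0 -1" --pt "0 0.15 0.08 0 0 0 -1" --pt "0 0.165 0.089 0 0 0 -1" --pt "0 0.165 0.089 0 0 0 -1"

```text
time_s: 9.52
position: [0.4949, 0.0215, 0.0471]
tcp_rot: [[-0.994, 0.089, 0.056], [0.105, 0.863, 0.495], [-0.004, 0.498, -0.867]]
force: [1.0, -4.2, 7.8]
opening: 1.001
grasp_force: 4.1
```

```bash
python3 - <<'E'
from rig import *
import cv2,numpy as np
s=read_state();print(np.round(s['position'],4),np.round(s['force'],1))
c=capture('side');a=cv2.resize(c['image'][180:390,70:350,::-1],(800,600));cv2.imwrite('pics/d4.png',a)
E
```

```text
[0.4949 0.0215 0.0471] [ 1.  -4.2  7.8]
```

View pics/d4.png

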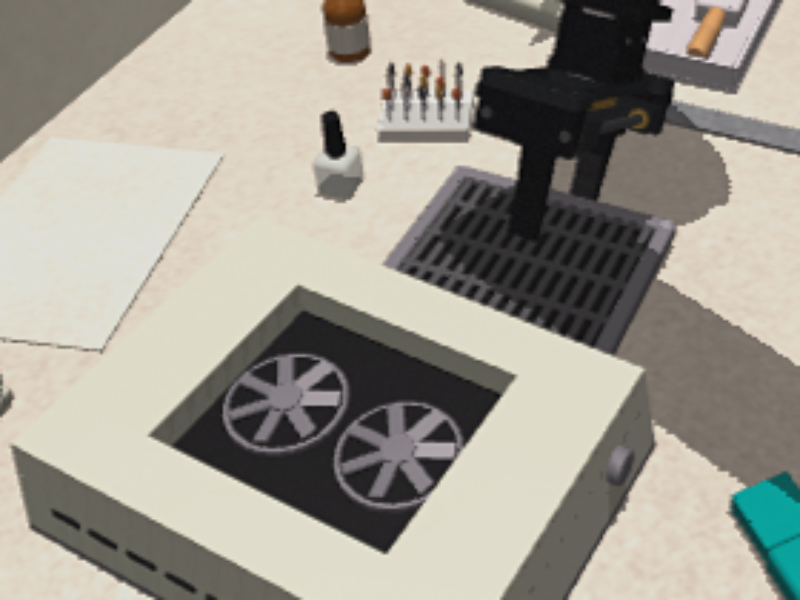

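The hand has the near edge at d4 (600,195). The filter is sliding towards the wall with about 15 mm to go, so I keep pushing and watch the force.

>>> step_arm --pt "0 0.015 0.005 0 0 0 -1" --pt "0 0.03 0.013 0 0 0 -1" --pt "0 0.042 0.02 0 0 0 -1" --pt "0 0.042 0.02 0 0 0 -1"

```text
time_s: 9.9
position: [0.4944, 0.0356, 0.0472]
tcp_rot: [[-0.995, 0.09, 0.052], [0.104, 0.862, 0.496], [-0.0, 0.498, -0.867]]
force: [-1.8, -4.0, 3.9]
opening: 1.001
grasp_force: 3.4
```

>>> step_arm --pt "0 0.01 0.006 0 0 0 -1" --pt "0 0.01 0.006 0 0 0 -1" --pt "0 0.01 0.006 0 0 0 -1"

```text
time_s: 10.15
position: [0.4949, 0.0375, 0.047]
tcp_rot: [[-0.995, 0.09, 0.053], [0.105, 0.863, 0.494], [-0.001, 0.496, -0.868]]
force: [-4.2, -9.3, 8.3]
opening: 1.001
grasp_force: 6.4
```

>>> step_arm --pt "0 0.005 -0.006 0 0 0 -1" --pt "0 0.013 -0.002 0 0 0 -1" --pt "0 0.013 -0.002 0 0 0 -1"

```text
time_s: 10.4
position: [0.4941, 0.0387, 0.0478]
tcp_rot: [[-0.995, 0.09, 0.051], [0.103, 0.866, 0.489], [-0.0, 0.491, -0.871]]
force: [-8.4, -16.6, -0.5]
opening: 1.003
grasp_force: 7.8
```

```bash
python3 - <<'E'
from rig import *
import cv2,numpy as np
from h import *
np.set_printoptions(precision=3,suppress=True)
s=read_state();print(np.round(s['position'],4),np.round(s['force'],1))
b=cv2.imread('pics/side0.png')
for k,n in (('a','scene'),('b','side')):
    c=capture(n)['image'];cv2.imwrite(f'pics/{n}5.png',c[:,:,::-1])
E
```

```text
[0.494 0.039 0.048] [ -8.4 -16.6  -0.5]
```

```bash
cat > arc.py <<'E'
import numpy as np
f=np.radians(29.5);tz=np.array([np.sin(f),-np.cos(f)]);c=np.array([np.cos(f),np.sin(f)])
def fil(al):
    a=np.radians(al);M=np.array([[np.cos(a),np.sin(a)],[-np.sin(a),np.cos(a)]])
    P=np.array([[0,0],[-.150,0],[-.138,-.008],[-.012,-.008],[0,.014],[-.15,.014]])@M.T
    P[:,1]-=P[:,1].min();k=np.tan(np.radians(5));P[:,0]-=(P[:,0]-k*P[:,1]).max();return P
def tcp(al,t):
    P=fil(al);return c*((P@c).min()+.0435)+tz*(P[1]@tz+t-.025)
if __name__=='__main__':
    t0=tcp(0,.006)
    for al in range(0,66,5):
        d=tcp(al,.006+.024*min(al/40,1))-t0
        print(al,'u,z',np.round(d,4),'tool y,z',np.round([d@c/.3,d@tz/.3],3),'centre',np.round(fil(al)[[1,4]].mean(0),3))
E
python3 arc.py
```

```text
0 u,z [0. 0.] tool y,z [0. 0.] centre [-0.074  0.015]
5 u,z [0.002  0.0094] tool y,z [ 0.021 -0.024] centre [-0.073  0.02 ]
10 u,z [0.0038 0.0186] tool y,z [ 0.042 -0.048] centre [-0.073  0.026]
15 u,z [0.0068 0.0276] tool y,z [ 0.065 -0.069] centre [-0.073  0.031]
20 u,z [0.0109 0.0363] tool y,z [ 0.091 -0.087] centre [-0.071  0.036]
25 u,z [0.0161 0.0445] tool y,z [ 0.12  -0.103] centre [-0.07  0.04]
30 u,z [0.0217 0.0519] tool y,z [ 0.148 -0.115] centre [-0.067  0.044]
35 u,z [0.028  0.0587] tool y,z [ 0.178 -0.125] centre [-0.064  0.049]
40 u,z [0.0353 0.0659] tool y,z [ 0.211 -0.133] centre [-0.061  0.054]
45 u,z [0.0421 0.075 ] tool y,z [ 0.245 -0.148] centre [-0.057  0.058]
50 u,z [0.0498 0.0832] tool y,z [ 0.281 -0.16 ] centre [-0.053  0.062]
55 u,z [0.0584 0.0906] tool y,z [ 0.318 -0.167] centre [-0.048  0.065]
60 u,z [0.0677 0.0971] tool y,z [ 0.356 -0.171] centre [-0.043  0.068]
65 u,z [0.0692 0.0978] tool y,z [ 0.361 -0.17 ] centre [-0.038  0.071]
```

>>> step_arm --pt "0 0.008 -0.012 0 0 0 -1" --pt "0 0.018 -0.024 0 0 0 -1" --pt "0 0.028 -0.036 0 0 0 -1" --pt "0 0.04 -0.048 0 0 0 -1" --pt "0 0.05 -0.058 0 0 0 -1" --pt "0 0.062 -0.069 0 0 0 -1" --pt "0 0.062 -0.069 0 0 0 -1"

```text
time_s: 11.08
position: [0.4967, 0.0435, 0.076]
tcp_rot: [[-0.994, 0.091, 0.056], [0.106, 0.866, 0.489], [-0.004, 0.492, -0.871]]
force: [-2.0, -10.8, 1.3]
opening: 1.002
grasp_force: 4.6
```

```bash
python3 - <<'E'
from rig import *
import cv2,numpy as np
s=read_state();print(np.round(s['position'],4),np.round(s['force'],1))
a=capture('scene')['image'];b=capture('side')['image'];cv2.imwrite('pics/s6.png',a[:,:,::-1]);cv2.imwrite('pics/d6.png',b[:,:,::-1])
# change vs previous pose, reported as numbers
for n,o,i in (('scene','pics/scene5.png',a),('side','pics/side5.png',b)):
    p=cv2.imread(o)[:,:,::-1]
    x,y,w,h=(290,180,80,55) if n=='scene' else (210,230,110,75)
    print(n)
    for im in (p,i):
        g=im[y:y+h:6,x:x+w:6].astype(int);print('\n'.join(''.join('%4d'%v for v in r.sum(1)//3) for r in g.reshape(g.shape)) )
        print()
E
```

```text
[0.4967 0.0435 0.076 ] [ -2.  -10.8   1.3]
scene
  42  15  14  39  15  28  22  19  28  47  68  79 179 178
 178  12  14  19  17  54  95  43  16  70  79  79  79 179
  25  26  15  23  53  48  64  41  21  40 107  78  79  78
  25  26  21  60  44  33  42  40  42  40  74 108  79  79
  23  24  24  21  59  42  41  40  37  40  49  70 110  78
  96  14  23  42  39  41  28  40  29  40  24  66  27  84
  97  97  95  95  51  58  40  29  35  30  29  44  45  55
  94  95  94  97  96  95 107  19  73  48 108 103  54  51
  97  96  99  98 180 177  50  81  53  70  97  96 176 179
  98  97  98 179 177 179 184  99 178 178 177  15 178 179

 176  24  14  14  17  54  69  87  21  78  67  79 179 179
  24  27  13  24  58  83  60  59  60  34  78  79  78 179
  25  25  37 119  43  35  36  39  34  34  78  79  78  78
  85  23  28  22  46  24  30  25  35  29  28 103  78  78
  96  95  85  95  18  58  35  39  32  31  28  27 104  79
  97  96  96  94  96  76 105  57  60  70  69  71  63  99
  97  97  94  96  94  95  61  63  42  35  53  58  87  91
  94  94  95  97  96  95  94  50  50  58  67  68  83  97
  97  96  99  98 171 177
[... 1398 characters left out ...]
113 116
 150  93  33  35  21  33  17  19  35  42  48  51  56  52  87  77 113 110 118
 152  60  91  92  55  55  56  44  53  50  55  29  23  25  34  72 113 115 116
  91  90  89  76  37  56  26  25  26  29  33  42  52  55  79 105 114 112 203
  87  85  35  28  34  42  51  55  55  54  53  39  24  67  63 112 111 201 203
 210 220  90  94  55  52  38  25  27  24  53  51  51  79 111 198 204 202 207
 210 209 209 212  60  48  49  48  56  57  53  45  77  54 111 206 203 207 202
 210 209 209 209 210 210 219  34  56  29  30  41  82 115 111 114 103 209 210
  87 208 210 211 210 210 211 210 211 106  53  80  49 114 114 112 113 109  99
  88  89  89 105 212 210 210 210 210 210 210 217 109 111 115 111 115 109 111
```

The near edge has moved up by several pixels in both views, so the filter is tilting with the finger. Continuing along the arc.

>>> step_arm --pt "0 0.013 -0.009 0 0 0 -1" --pt "0 0.026 -0.018 0 0 0 -1" --pt "0 0.04 -0.026 0 0 0 -1" --pt "0 0.055 -0.034 0 0 0 -1" --pt "0 0.069 -0.04 0 0 0 -1" --pt "0 0.083 -0.046 0 0 0 -1" --pt "0 0.098 -0.051 0 0 0 -1" --pt "0 0.113 -0.056 0 0 0 -1"

```text
time_s: 11.85
position: [0.4977, 0.0691, 0.1085]
tcp_rot: [[-0.994, 0.092, 0.051], [0.105, 0.861, 0.498], [0.002, 0.501, -0.865]]
force: [-0.5, -1.5, -0.1]
opening: 0.999
grasp_force: 0.9
```

>>> step_arm --pt "0 0.016 -0.004 0 0 0 -1" --pt "0 0.033 -0.008 0 0 0 -1" --pt "0 0.05 -0.015 0 0 0 -1" --pt "0 0.067 -0.023 0 0 0 -1" --pt "0 0.085 -0.029 0 0 0 -1" --pt "0 0.103 -0.035 0 0 0 -1" --pt "0 0.103 -0.035 0 0 0 -1"

```text
time_s: 12.43
position: [0.5004, 0.0904, 0.1337]
tcp_rot: [[-0.995, 0.091, 0.052], [0.105, 0.861, 0.498], [-0.0, 0.501, -0.866]]
force: [0.1, 0.1, 0.1]
opening: 0.997
grasp_force: 0.3
```

```bash
python3 - <<'E'
from rig import *
import cv2,numpy as np
s=read_state();print(np.round(s['position'],4),np.round(s['force'],1))
a=capture('scene')['image'];b=capture('side')['image'];cv2.imwrite('pics/s7.png',a[:,:,::-1]);cv2.imwrite('pics/d7.png',b[:,:,::-1])
E
```

```text
[0.5004 0.0904 0.1337] [0.1 0.1 0.1]
```

The forces are near zero, which fits a filter resting lightly on the finger. I'll ease back 10 mm so that closing ends parallel at 60°, then close slowly and read the opening.

>>> step_arm --pt "0 -0.015 0 0 0 0 -1" --pt "0 -0.03 0 0 0 0 -0.5" --pt "0 -0.03 0 0 0 0 0" --pt "0 -0.03 0 0 0 0 0" --pt "0 -0.03 0 0 0 0 0" --pt "0 -0.03 0 0 0 0 0" --pt "0 -0.03 0 0 0 0 0.2" --pt "0 -0.03 0 0 0 0 0.2"

```text
time_s: 13.2
position: [0.4998, 0.0817, 0.1284]
tcp_rot: [[-0.994, 0.092, 0.053], [0.106, 0.861, 0.497], [0.0, 0.5, -0.866]]
force: [0.2, -1.3, -0.6]
opening: 0.553
grasp_force: 0.4
```

>>> step_arm --pt "0 0 0 0 0 0 1" --pt "0 0 0 0 0 0 1" --pt "0 0 0 0 0 0 1" --pt "0 0 0 0 0 0 1" --pt "0 0 0 0 0 0 1" --pt "0 0 0 0 0 0 1"

```text
time_s: 13.7
position: [0.4997, 0.0812, 0.1281]
tcp_rot: [[-0.994, 0.092, 0.053], [0.106, 0.862, 0.496], [0.0, 0.499, -0.866]]
force: [0.2, -3.7, -0.2]
opening: 0.256
grasp_force: 29.6
```

The jaw stopped at 0.256 (22 mm) with 30 N, so the filter is clamped across its full thickness, parallel to the pads. Now I bring it upright at the wall.

```bash
python3 mv.py .5 .133 .168 174 0
```

```text
q [ -20.   35.  109.   39.   51. -133.] p [0.4997 0.0812 0.1281] f [ 0.2 -3.7 -0.2]
shift [ 0.017  0.215 -0.029] turn [ 0.666  0.    -0.002] rows 4.2
```

>>> step_arm --pt "0 0.02 -0.02 0.05 0 0 1" --pt "0.002 0.05 -0.03 0.13 0 0 1" --pt "0.004 0.08 -0.035 0.23 0 0 1" --pt "0.007 0.11 -0.04 0.33 0 0 1" --pt "0.01 0.14 -0.04 0.43 0 0 1" --pt "0.012 0.17 -0.036 0.53 0 0 1" --pt "0.015 0.2 -0.032 0.61 0 0 1" --pt "0.017 0.215 -0.029 0.666 0 0 1"

```text
time_s: 14.37
position: [0.4992, 0.1354, 0.1686]
tcp_rot: [[-0.995, 0.104, -0.001], [0.104, 0.995, -0.001], [0.001, -0.001, -1.0]]
force: [0.7, 0.4, -2.4]
opening: 0.251
grasp_force: 29.8
```

>>> step_arm --pt "0 0 0 0 0 0 1" --pt "0 0 0 0 0 0 1" --pt "0 0 0 0 0 0 1"

```text
time_s: 14.62
position: [0.4992, 0.1333, 0.1676]
tcp_rot: [[-0.994, 0.106, -0.002], [0.106, 0.994, 0.002], [0.003, 0.002, -1.0]]
force: [0.3, 0.1, -2.5]
opening: 0.254
grasp_force: 29.9
```

```bash
python3 - <<'E'
from rig import *
import cv2
c=capture('side');cv2.imwrite('pics/d8.png',c['image'][:,:,::-1])
c=capture('scene');cv2.imwrite('pics/s8.png',cv2.resize(c['image'][90:300,180:460,::-1],(800,600)))
E
python3 mv.py .5 .133 .168 174 0
```

```text
q [  2.  29. 102.   0.  49. -82.] p [0.4996 0.1326 0.1677] f [-0.1  0.1 -1.7]
shift [-0.001  0.001 -0.001] turn [ 0.002 -0.003 -0.004] rows 0.0
```

View pics/s8.png

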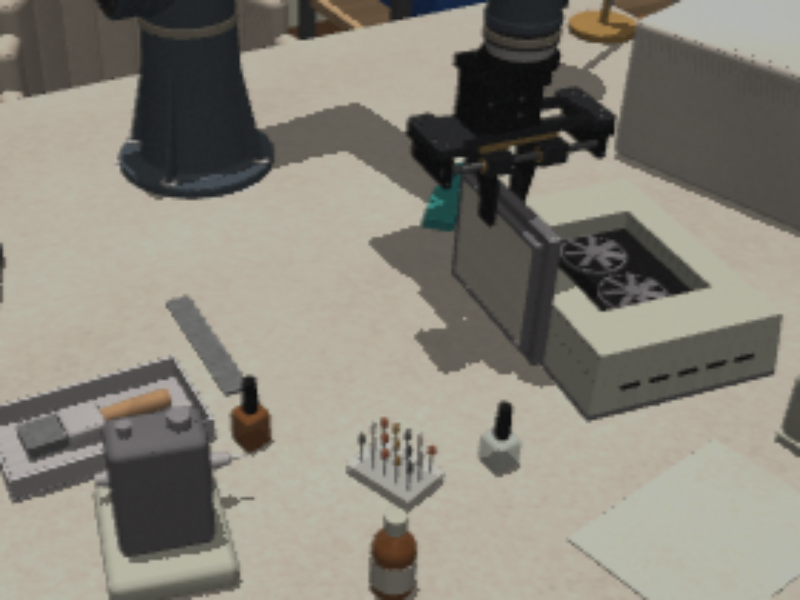

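The picture shows the filter held upright at the collector's long side, pleats facing away from it. Its bottom corner is near (530,360) and its top corner near (545,235). The brush lies in the tray at (100,415). Before lowering I'll work out the free floor.

```bash
python3 - <<'E'
from h import *
np.set_printoptions(precision=3,suppress=True)
for p in ((580,172),(760,212),(572,180),(758,222)): print('file b',onz(ray('b',crop('b',p)),.003))
g=lambda p:(180+p[0]*.35,90+p[1]*.35)
for n,p in (('far',(178,298)),('near',(235,390))): print('file a',n,onz(ray('a',g(p)),.003))
print('bits left',onz(ray('a',g((347,470))),0),onz(ray('a',g((403,505))),0),'polish_b',onz(ray('a',g((252,450))),0),'pa',onz(ray('a',g((500,472))),0))
# filter end corners on plane x = const near +x end (x~.588 minus yaw)
for n,p in (('bot',(530,362)),('top pleat-side',(540,238)),('top grille side',(558,240))):
    o,d=ray('a',g(p))
    for x in (.58,.59,.60): X=o+d*(x-o[0])/d[0];print(n,X)
# y-plane through TCP
u=np.array([.105,.995,0]);
for n,p in (('bot',(530,362)),('top',(545,238))):
    o,d=ray('a',g(p));s=((np.array([.4996,.1326,0])-o)@u)/(d@u);print(n,'midplane',o+d*s)
E
```

```text
file b [ 0.47  -0.151  0.003]
file b [ 0.296 -0.15   0.003]
file b [ 0.474 -0.137  0.003]
file b [ 0.295 -0.135  0.003]
file a far [ 0.299 -0.145  0.003]
file a near [ 0.475 -0.154  0.003]
bits left [ 0.626 -0.107  0.   ] [ 0.689 -0.083  0.   ] polish_b [ 0.561 -0.175  0.   ] pa [ 0.693  0.02  -0.   ]
bot [0.58  0.133 0.011]
bot [0.59  0.124 0.021]
bot [0.6   0.116 0.031]
top pleat-side [0.58  0.123 0.165]
top pleat-side [0.59  0.114 0.173]
top pleat-side [0.6   0.106 0.181]
top grille side [0.58  0.145 0.156]
top grille side [0.59  0.136 0.164]
top grille side [0.6   0.128 0.173]
bot midplane [0.592 0.123 0.023]
top midplane [0.586 0.123 0.168]
```

```bash
python3 mv.py .497 .06 .185 174 20 .49 -.0225 .125 174 45
```

```text
q [  2.  29. 102.   0.  49. -82.] p [0.4996 0.1326 0.1677] f [-0.1  0.1 -1.7]
shift [-0.017 -0.242 -0.058] turn [ 0.446 -0.003 -0.003] rows 2.8
shift [-0.024 -0.518  0.141] turn [ 1.002 -0.004 -0.002] rows 6.3
```

>>> step_arm --pt "0 -0.02 -0.03 0 0 0 1" --pt "0 -0.05 -0.06 0.03 0 0 1" --pt "-0.003 -0.08 -0.06 0.09 0 0 1" --pt "-0.006 -0.11 -0.06 0.16 0 0 1" --pt "-0.009 -0.145 -0.06 0.23 0 0 1" --pt "-0.012 -0.18 -0.06 0.31 0 0 1" --pt "-0.015 -0.21 -0.06 0.38 0 0 1" --pt "-0.017 -0.242 -0.058 0.446 0 0 1"

```text
time_s: 15.38
position: [0.4978, 0.0593, 0.1862]
tcp_rot: [[-0.994, 0.101, -0.036], [0.108, 0.933, -0.342], [-0.001, -0.344, -0.939]]
force: [-0.6, 0.1, -2.0]
opening: 0.251
grasp_force: 29.9
```

>>> step_arm --pt "0 0 0 0 0 0 1" --pt "0 0 0 0 0 0 1"

```text
time_s: 15.55
position: [0.4974, 0.0603, 0.1855]
tcp_rot: [[-0.994, 0.101, -0.037], [0.107, 0.935, -0.339], [0.001, -0.341, -0.94]]
force: [-0.4, 0.2, -2.8]
opening: 0.251
grasp_force: 29.9
```

```bash
python3 mv.py .49 -.0225 .125 174 45  .49 -.0225 .114 174 45
```

```text
q [  5.  29. 100. -24.  57. -65.] p [0.4974 0.0603 0.1855] f [-0.4  0.2 -2.8]
shift [-0.005 -0.192  0.284] turn [ 0.557 -0.003 -0.002] rows 3.5
shift [-0.005 -0.179  0.319] turn [ 0.557 -0.003 -0.002] rows 3.5
```

>>> step_arm --pt "0 -0.02 0.02 0.07 0 0 1" --pt "0 -0.045 0.05 0.14 0 0 1" --pt "-0.002 -0.07 0.085 0.21 0 0 1" --pt "-0.003 -0.095 0.12 0.28 0 0 1" --pt "-0.004 -0.12 0.16 0.35 0 0 1" --pt "-0.005 -0.145 0.2 0.42 0 0 1" --pt "-0.005 -0.17 0.245 0.49 0 0 1" --pt "-0.005 -0.192 0.284 0.557 0 0 1"

```text
time_s: 16.22
position: [0.4906, -0.0228, 0.1249]
tcp_rot: [[-0.994, 0.077, -0.075], [0.107, 0.702, -0.704], [-0.001, -0.708, -0.706]]
force: [-0.7, -0.4, -3.2]
opening: 0.25
grasp_force: 29.9
```

>>> step_arm --pt "0 0 0 0 0 0 1" --pt "0 0.006 0.006 0 0 0 1" --pt "0 0.012 0.012 0 0 0 1" --pt "0 0.018 0.018 0 0 0 1" --pt "0 0.018 0.018 0 0 0 1"

```text
time_s: 16.63
position: [0.4906, -0.0221, 0.1179]
tcp_rot: [[-0.994, 0.076, -0.074], [0.106, 0.703, -0.703], [-0.001, -0.707, -0.707]]
force: [0.2, -0.4, -2.8]
opening: 0.247
grasp_force: 29.9
```

```bash
python3 mv.py .49 -.0225 .112 174 45
```

```text
q [  7.  43. 102. -52.  60. -39.] p [ 0.4906 -0.0221  0.1179] f [ 0.2 -0.4 -2.8]
shift [0.002 0.013 0.015] turn [-0.    -0.    -0.002] rows 0.1
```

>>> step_arm --pt "0 0.007 0.007 0 0 0 1" --pt "0 0.007 0.007 0 0 0 1"

```text
time_s: 16.8
position: [0.4903, -0.0221, 0.1146]
tcp_rot: [[-0.994, 0.075, -0.075], [0.106, 0.703, -0.704], [-0.0, -0.708, -0.707]]
force: [0.3, 0.2, -2.3]
opening: 0.249
grasp_force: 29.9
```

>>> step_arm --pt "0 0.007 0.007 0 0 0 1" --pt "0 0.007 0.007 0 0 0 1"

```text
time_s: 16.97
position: [0.4901, -0.0222, 0.1113]
tcp_rot: [[-0.994, 0.074, -0.075], [0.106, 0.702, -0.704], [0.0, -0.708, -0.706]]
force: [-0.4, -0.0, -2.1]
opening: 0.249
grasp_force: 29.9
```

>>> step_arm --pt "0 0.007 0.007 0 0 0 1" --pt "0 0.007 0.007 0 0 0 1"

```text
time_s: 17.13
position: [0.4904, -0.0224, 0.1087]
tcp_rot: [[-0.994, 0.074, -0.075], [0.105, 0.701, -0.705], [0.0, -0.709, -0.705]]
force: [0.7, -0.2, -0.3]
opening: 0.25
grasp_force: 29.9
```

The bottom edge is on the desk. I open slowly so the filter rests on the lower finger.

>>> step_arm --pt "0 0.002 0.002 0 0 0 0.2" --pt "0 0.002 0.002 0 0 0 0" --pt "0 0.002 0.002 0 0 0 0" --pt "0 0.002 0.002 0 0 0 0" --pt "0 0.002 0.002 0 0 0 0" --pt "0 0.002 0.002 0 0 0 0"

```text
time_s: 17.63
position: [0.4901, -0.0223, 0.1078]
tcp_rot: [[-0.994, 0.074, -0.075], [0.106, 0.702, -0.704], [0.0, -0.708, -0.706]]
force: [0.3, 0.4, -1.2]
opening: 0.491
grasp_force: 0.4
```

```bash
cat > fit.py <<'E'
# fit filter pose (pivot u,z~0, elevation psi, x offset) to the pleat-pack's white / flange outline in scene+side views
from rig import *
from h import *
import cv2,sys
from scipy.optimize import minimize
s=read_state();print('tcp',np.round(s['position'],4),'F',np.round(s['force'],1),'op',round(s['opening'],3),'gf',s['grasp_force'])
E={}
for k,n in (('a','scene'),('b','side')):
    im=capture(n)['image'];cv2.imwrite(f'pics/{sys.argv[1]}_{n}.png',im[:,:,::-1])
    e=cv2.Canny(im,40,100);E[k]=cv2.distanceTransform(255-e,cv2.DIST_L2,5)
def pts(q):
    gx,gy,psi,yaw=q;cy,sy=np.cos(yaw),np.sin(yaw);U=np.array([-sy,cy,0]);X=np.array([cy,sy,0]);Z=np.array([0,0,1.])
    D=U*np.cos(psi)+Z*np.sin(psi);N=-U*np.sin(psi)+Z*np.cos(psi);G=np.array([gx,gy,0])
    out=[]
    for w,l0,l1,h in ((.09,0,.15,0.014),(.078,.012,.138,.022),):
        c=[(-w,l0),(w,l0),(w,l1),(-w,l1)]
        for i in range(4):
            for t in np.linspace(.02,.98,30):
                a=np.array(c[i])*(1-t)+np.array(c[(i+1)%4])*t;out.append(G+X*a[0]+D*a[1]+N*h)
    return np.array(out)
def cost(q):
    P=pts(q);v=0
    for k in 'ab':
        uv=np.array([proj(k,p) for p in P]);x=np.clip(uv[:,0],0,559).astype(np.float32);y=np.clip(uv[:,1],0,419).astype(np.float32)
        v+=np.minimum(cv2.remap(E[k],x[:,None],y[:,None],cv2.INTER_LINEAR),5).mean()
    return v
best=[]
gy0=float(sys.argv[2])
for psi in np.radians(np.arange(0,56,5)):
  for gy in (gy0-.02,gy0,gy0+.02):
    for gx in (.465,.485):
      best.append((cost((gx,gy,psi,-.105)),(gx,gy,psi,-.105)))
best.sort(key=lambda t:t[0]);R=[]
for _,q in best[:6]:
    r=minimize(cost,q,method='Nelder-Mead',options=dict(initial_simplex=np.array([q]+[np.array(q)+d for d in np.diag([.01,.012,.08,.03])]),maxiter=250,xatol=1e-4,fatol=1e-3));R.append((r.fun,r.x))
R.sort(key=lambda t:t[0])
for f,q in R[:3]: print(round(f,2),'G',np.round(q[:2],4),'psi',round(np.degrees(q[2]),1),'yaw',round(np.degrees(q[3]),1))
E
python3 fit.py f1 -.125
```

```text
tcp [ 0.4901 -0.0223  0.1078] F [ 0.3  0.4 -1.2] op 0.491 gf 0.4089375271996687
1.86 G [ 0.4877 -0.1194] psi 33.4 yaw -2.5
1.86 G [ 0.4874 -0.1192] psi 33.5 yaw -2.4
1.87 G [ 0.4895 -0.119 ] psi 40.1 yaw -6.9
```

The finger now carries half the filter's weight (−1.2 N), and the fit puts the filter at 35–40° with its foot at y ≈ −0.119. I keep opening.

>>> step_arm --pt "0 0 0 0 0 0 -0.3" --pt "0 0 0 0 0 0 -0.6" --pt "0 0 0 0 0 0 -1" --pt "0 0 0 0 0 0 -1" --pt "0 0 0 0 0 0 -1" --pt "0 0 0 0 0 0 -1" --pt "0 0 0 0 0 0 -1" --pt "0 0 0 0 0 0 -1"

```text
time_s: 18.4
position: [0.4902, -0.0223, 0.1077]
tcp_rot: [[-0.994, 0.074, -0.075], [0.106, 0.702, -0.704], [0.0, -0.708, -0.706]]
force: [0.4, 0.1, -0.6]
opening: 0.974
grasp_force: 0.4
```

```bash
python3 fit.py f2 -.125
```

```text
tcp [ 0.4902 -0.0223  0.1077] F [ 0.4  0.1 -0.6] op 0.974 gf 0.43172762263566256
1.46 G [ 0.4993 -0.1214] psi 26.5 yaw -3.1
1.48 G [ 0.4994 -0.1223] psi 25.2 yaw -4.3
1.48 G [ 0.4991 -0.1224] psi 25.2 yaw -4.4
```

>>> step_arm --pt "0 0.025 0.007 0 0 0 -1" --pt "0 0.05 0.015 0 0 0 -1" --pt "0 0.07 0.023 0 0 0 -1" --pt "0 0.09 0.032 0 0 0 -1" --pt "0 0.11 0.042 0 0 0 -1" --pt "0 0.129 0.052 0 0 0 -1" --pt "0 0.129 0.052 0 0 0 -1"

```text
time_s: 19.08
position: [0.4915, -0.0057, 0.0678]
tcp_rot: [[-0.994, 0.073, -0.076], [0.105, 0.702, -0.704], [0.002, -0.708, -0.706]]
force: [-0.3, 0.6, -1.1]
opening: 0.999
grasp_force: 0.6
```

```bash
python3 fit.py f3 -.125
```

```text
tcp [ 0.4915 -0.0057  0.0678] F [-0.3  0.6 -1.1] op 0.999 gf 0.5791844346094877
1.82 G [ 0.4855 -0.125 ] psi 4.9 yaw -3.7
1.82 G [ 0.4855 -0.125 ] psi 4.9 yaw -3.6
1.82 G [ 0.4852 -0.1248] psi 5.1 yaw -3.8
```

>>> step_arm --pt "0 0.01 0.007 0 0 0 -1" --pt "0 0.02 0.014 0 0 0 -1" --pt "0 0.028 0.02 0 0 0 -1" --pt "0 0.028 0.02 0 0 0 -1"

```text
time_s: 19.52
position: [0.492, -0.0044, 0.0587]
tcp_rot: [[-0.994, 0.074, -0.075], [0.106, 0.702, -0.704], [0.001, -0.708, -0.706]]
force: [-0.2, 0.7, -1.3]
opening: 0.999
grasp_force: 0.6
```

>>> step_arm --pt "0 0.006 0.006 0 0 0 -1" --pt "0 0.015 -0.003 0 0 0 -1" --pt "0 0.024 -0.012 0 0 0 -1" --pt "0 0.033 -0.021 0 0 0 -1" --pt "0 0.042 -0.03 0 0 0 -1" --pt "0 0.049 -0.037 0 0 0 -1" --pt "0 0.049 -0.037 0 0 0 -1"

```text
time_s: 20.1
position: [0.4943, 0.0146, 0.0566]
tcp_rot: [[-0.995, 0.074, -0.074], [0.105, 0.703, -0.704], [-0.0, -0.708, -0.706]]
force: [-0.7, 0.9, -1.7]
opening: 0.998
grasp_force: 0.6
```

```bash
python3 fit.py f4 -.115
```

```text
tcp [0.4943 0.0146 0.0566] F [-0.7  0.9 -1.7] op 0.998 gf 0.6081799138337374
1.84 G [ 0.4847 -0.1258] psi -3.2 yaw -7.2
1.85 G [ 0.4868 -0.1197] psi -4.4 yaw -6.0
1.85 G [ 0.4836 -0.1203] psi -5.2 yaw -5.2
```

>>> step_arm --pt "0 0.009 -0.007 0 0 0 -1" --pt "0 0.018 -0.016 0 0 0 -1" --pt "0 0.018 -0.016 0 0 0 -1"

```text
time_s: 20.45
position: [0.495, 0.0213, 0.0563]
tcp_rot: [[-0.994, 0.074, -0.074], [0.105, 0.702, -0.704], [-0.0, -0.708, -0.706]]
force: [0.1, 0.5, 0.3]
opening: 1.002
grasp_force: 0.0
```

The filter is off the finger: grasp force is 0. I lift straight up.

>>> step_arm --pt "0 -0.01 -0.01 0 0 0 -1" --pt "0 -0.03 -0.03 0 0 0 -1" --pt "0 -0.07 -0.07 0 0 0 -1" --pt "0 -0.14 -0.14 0 0 0 -1" --pt "0 -0.23 -0.23 0 0 0 -1" --pt "0 -0.32 -0.32 0 0 0 -1" --pt "0 -0.32 -0.32 0 0 0 -1"

```text
time_s: 21.03
position: [0.4975, 0.021, 0.199]
tcp_rot: [[-0.994, 0.082, -0.067], [0.105, 0.702, -0.705], [-0.011, -0.708, -0.706]]
force: [0.5, 0.4, 0.7]
opening: 1.0
grasp_force: 0.0
```

```bash
python3 fit.py f5 -.12; python3 - <<'E'
import cv2,numpy as np
from h import *
# change of scene between start and now: components, mapped to the desk
for k,o,n in (('a','pics/scene0.png','pics/f5_scene.png'),('b','pics/side0.png','pics/f5_side.png')):
    im=cv2.imread(n).astype(int)
    for nm,X in (('pleat mid',(.475,-.045,.022)),('pleat L',(.43,-.03,.022)),('pleat R',(.53,-.06,.022))):
        u,v=map(int,proj(k,X));p=im[v-2:v+3,u-2:u+3].reshape(-1,3);print(k,nm,(u,v),p.mean(0).astype(int)[::-1])
E
```

```text
tcp [0.4975 0.021  0.199 ] F [0.5 0.4 0.7] op 1.0 gf 0.0
1.2 G [ 0.4873 -0.1186] psi -2.5 yaw -5.2
1.2 G [ 0.4866 -0.1183] psi -2.5 yaw -5.5
1.22 G [ 0.4856 -0.1173] psi -2.3 yaw -6.4
a pleat mid (295, 210) [171 165 150]
a pleat L (293, 201) [149 144 134]
a pleat R (299, 222) [171 165 151]
b pleat mid (285, 238) [174 164 152]
b pleat L (302, 247) [175 165 152]
b pleat R (264, 229) [175 166 153]
```

```bash
cat > chk.py <<'E'
import cv2,numpy as np
from h import *
from scipy.optimize import minimize
E={}
for k,n in (('a','pics/f5_scene.png'),('b','pics/f5_side.png')):
    e=cv2.Canny(cv2.imread(n),40,100);E[k]=cv2.distanceTransform(255-e,cv2.DIST_L2,5)
def cost(q,ks='ab'):
    gx,gy,psi,yaw,z0,roll=q;X=np.array([np.cos(yaw),np.sin(yaw),roll]);U=np.array([-np.sin(yaw),np.cos(yaw),psi]);v=0
    for k in ks:
        uv=[]
        for w,l,h in ((.09,.075,.014),(.078,.063,.022)):
            c=[(-w,-l),(w,-l),(w,l),(-w,l)]
            for i in range(4):
                for t in np.linspace(.02,.98,30):
                    a=np.array(c[i])*(1-t)+np.array(c[(i+1)%4])*t;uv.append(proj(k,np.array([gx,gy,z0+h])+X*a[0]+U*a[1]))
        uv=np.array(uv,np.float32);v+=np.minimum(cv2.remap(E[k],uv[:,:1].copy(),uv[:,1:].copy(),cv2.INTER_LINEAR),5).mean()
    return v
st=np.diag([.006,.006,.05,.03,.004,.03])
for q in ([.493,-.044,0,-.1,0,0],[.493,-.044,-.04,-.1,.002,0]):
    r=minimize(cost,q,method='Nelder-Mead',options=dict(initial_simplex=np.array([q]+[np.array(q)+d for d in st]),maxiter=600));print(round(r.fun,3),np.round(r.x,4))
for k,o,n in (('a','pics/scene0.png','pics/f5_scene.png'),('b','pics/side0.png','pics/f5_side.png')):
    A=cv2.imread(o,0);B=cv2.imread(n,0)
    for nm,X,r in (('polish_b',(.547,-.171,.05),10),('polish_a',(.678,.023,.05),10),('bits',(.648,-.075,.02),14),('file',(.385,-.145,.004),12),('oil',(.763,-.14,.05),10)):
        u,v=map(int,proj(k,X));t=A[v-r:v+r,u-r:u+r];s=B[v-r-9:v+r+9,u-r-9:u+r+9]
        m=cv2.matchTemplate(s,t,cv2.TM_CCOEFF_NORMED);_,mx,_,l=cv2.minMaxLoc(m);print(k,nm,round(mx,2),'shift px',l[0]-9,l[1]-9)
E
python3 chk.py
```

```text
1.058 [ 0.4942 -0.0414 -0.0087 -0.0944 -0.0041 -0.0035]
1.062 [ 0.4942 -0.0413 -0.0052 -0.0914 -0.004  -0.0027]
a polish_b 0.93 shift px 0 0
a polish_a 0.97 shift px 0 0
a bits 0.77 shift px 0 0
a file 0.68 shift px 0 0
a oil 1.0 shift px 0 0
b polish_b 0.94 shift px 0 0
b polish_a 1.0 shift px 0 0
b bits 0.19 shift px 0 0
b file 0.89 shift px 4 1
b oil 0.4 shift px 1 9
```

The free fit gives the filter level within 0.5° and on the desk, pleats up, and the bottles sit where they were. Handing in.

```bash
python3 -c "
from rig import *
print(hand_in())"
```

```text
the job is handed in; nothing more can be done
None
```

The job is handed in (no verdict came back): the brush is in the tool tray, and the filter was stood up against the collector's long side, then lowered over to lie flat on the desk, pleated side up, in about 21 s of the 72 s allowed.

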